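Gauge the mould gap and hold the gauge over its stand

ROBOT

A 6-joint arm with a two-finger parallel gripper is mounted at the origin on a cart in front of the work surface, level with it; the furniture and walls round the work are solid. World frame = base frame: x ahead of the robot, y to its left, z up, the work surface at z = 0. Lengths are in m, angles in rad, forces in N, time in s.
With the tool pointing down it reaches from about 0.35 to 0.85 m from the base axis. Payload 8.1 kg.
Tool frame: the origin (TCP) lies at the centre of the arm's flange, where the gripper is bolted on; the fingertips stand 186 mm ahead of it and the grasp point (between the pads) lies 167 mm ahead of it; z points along the fingers, y is the line along which they close (so a half turn about z gives the same grasp; the last joint's range is limited). The gripper opens to 93 mm and grips with 3 to 60 N. Pads are 15 mm wide; open, the fingers measure 128 mm over their backs; the gripper's body (75 mm by 188 mm) begins 65 mm behind the grasp point.
Start: joints at [1.231, 0.13, 1.488, -0, 1.523, -0.085], TCP at [0.151, 0.581, 0.405] pointing down, gripper open.
Joint ranges: [-2.96, 2.96], [-0.89, 2.26], [0.02, 2.5], [-1.34, 4.48], [0, 2.73], [-2.66, 2.66]. Speed limits (rad/s): [2.39, 2.39, 2.79, 3.14, 3.14, 3.14].

INTERFACE

Orientations are given as a rotation vector (axis times angle).
In Python, from plant import read_state, read_camera, camera_params, robot gives the robot as it stands.
- The arm moves only by the tool carry_out, never from a script. Its argument "targets" is a list of rows, each an object of numbers: "hand": the opening in per cent of the stroke, from 0 (shut) to 100 (fully open); "x", "y", "z": the shift along the tool's x, y, z in m; "ax", "ay", "az": the turn, a rotation vector about the tool's x, y, z in rad. In form: [{"hand": .., "x": .., "y": .., "z": .., "ax": .., "ay": .., "az": ..}, ...]. A call has 1 to 8 rows; each row is the pose to reach, as a shift and turn from the pose commanded when the call began, along the tool's axes at that moment; what a row does not reach only later rows make up. A row lasts 1/8 s, in which the tool goes at most 62.5 mm and 10.7 degrees, less where a joint would pass 70% of its speed; a pose out of reach is approached as far as the arm can. A call with a gripper value outside its range is refused whole. The fingers move at their own pace and stop on an object; "newtons" is the grip in N (left out, the last holds). Time passes only in rows, so rows that repeat a pose let the fingers close. It gives the time, the measured TCP pose, the force, the opening and the grip force at its end, in the units of the state.
- read_state(): the state, without advancing time (a new reading comes with each control period).
- read_camera(name): name is "side" or "top" or "wrist"; returns (picture, depth): 400x640x3 uint8, blue, green, red; 400x640 float32, m along the optical axis (not along the pixel's ray), 0 where there is no reading.
- camera_params(name): a dict with "fx", "fy", "cx", "cy" (pixels), "position" and "rotation" of the camera in the world. Camera axes: x right, y up, looking along -z (the intrinsics and any distortion apply to the point x, -y, -z); pixel columns grow to the right and rows downward; lengths in m; the calibration is good to about 2 mm. A picture is of the moment at which its call begins: read the wrist's pose just before it. camera_params takes no time and is no camera call; for the wrist camera it gives the pose at the moment of the call.
- robot.close_job(): hands the job in; it is judged then, once.
The state is a dict: "t": time; "q": joint angles; "dq": joint speeds; "joint_torque": joint torques, N m; "tool_pos": TCP position; "orientation": TCP orientation; "force": force on the tool from outside, world axes, zero at the start; "wrist_torque": the same for the moment, N m; "opening": finger opening in m; "gripper_force": force on a finger pad.
Only numpy, scipy, OpenCV 4.12 (cv2) and the standard library are available. Lean on these libraries where they do the work, as an engineer would, in place of code of your own. Each camera call takes 0.05 s, during which the arm holds its last target. There are 200 camera calls.

TASK

Take the blade gauge out of its stand, check the parting gap of the aluminium mould by sliding the blade all the way in until the gauge's shoulder sits on the mould's top, then draw it out again. Carry it back over the tops of the row of brown bottles without shifting them, and hold it upright and in line with the slot of its stand, with the blade's tip about a centimetre above the stand's top, touching neither stand nor slot. Finish there still holding it, so that I can wipe the blade before it goes in.

Things in the scene. Friction and masses are not known exactly. Their poses are not given: they have to be found in the camera images.
- gauge: Blade gauge, loose, about 0.14 kg: flat steel blade (36 mm along x, 4 mm along y, 45 mm long) below a black grip (44 mm along x, 14 mm along y, z = 45 to 93 mm). Origin: middle of the blade's lower edge (tip); z up to the grip. Same after a half turn about z. Starts in the stand's slot, shoulder on the stand's top, in line with the slot. Grip it across its 14 mm (y).
- gauge_tip (a point): Middle of the blade's lower edge, the gauge's origin
- gauge_shoulder (a point): On the gauge's axis, 45 mm above the tip: the underside of the grip, the shoulder that stops the blade (it overhangs the blade by 5 mm on each side along y and 4 mm at each end)
- mould: Split aluminium mould, fixed: block 100 mm along x, 63 mm along y, 62 mm tall, four small dark round holes on each half, screws 6 mm proud of its flanks, foot plate 116 mm long. Its parting gap runs along x between the halves. Origin: middle of its underside, z up. Yaw within 0.35 rad of the world frame; on either side of the bottles.
- mould_gap (a point): Centre of the mouth of the mould's parting gap, level with the mould's top (z = 62 mm). The gap is 46 mm long along the mould's x, 7 mm wide along its y and 56 mm deep, the rim a little chamfered.
- stand: The gauge's stand, fixed: grey plastic block 72 mm along x, 40 mm along y, 55 mm tall, on a foot 96 x 64 x 8 mm. Origin: middle of its underside, z up. Yaw within 0.35 rad of the world frame; on the other side of the bottles from the mould.
- stand_slot (a point): Centre of the mouth of the stand's slot, level with the stand's top (z = 55 mm). The slot is 42 mm long along the stand's x, 7 mm wide along its y, 49 mm deep.
- bottle_a: Brown glass bottle with black cap, 50 mm across, 110 mm tall, the nearest to the robot of the row of three between mould and stand. Origin at the centre of its underside. Loose, to be left where it is.
- bottle_b: Brown glass bottle with black cap, 54 mm across, 120 mm tall, the middle and tallest of the row. Origin at the centre of its underside. Loose, to be left where it is.
- bottle_c: Brown glass bottle with white cap, 44 mm across, 100 mm tall, the farthest of the row. Origin at the centre of its underside. Loose, to be left where it is.
Not all that is in view belongs to the job. What is shaped like the gauge but green or yellow is not meant.

How it is judged:
On the way, in this order (a step that is already met when the one before it is completed fails the run):
1. the blade is fully in the mould's parting gap, shoulder down on the mould (z of gauge_shoulder in the frame of mould_gap between -0.004 and 0.004 m and horizontal distance between gauge_shoulder and mould_gap below 0.008 m and angle between the x axis of gauge and the x axis of mould, either way round below 0.15 rad), for 0.2 s.
2. the gauge is carried back above the row of bottles, its tip higher than their caps (height (world z) of gauge_tip above 0.12 m and world y of gauge_tip between -0.29 and -0.215 m and world x of gauge_tip between 0.38 and 0.68 m), for 0.04 s.
At the end, for the whole second after the job is handed in: The gauge, held by the fingers and still, hangs upright (within 0.12 rad) over the stand: tip 3 to 20 mm above the stand's top, within 7 mm of the slot's centre sideways, blade in line with the slot within 0.12 rad; neither gauge nor robot touches the stand (z of gauge_tip in the frame of stand_slot between 0.003 and 0.02 m and horizontal distance between gauge_tip and stand_slot below 0.007 m and angle between the x axis of gauge and the x axis of stand, either way round below 0.12 rad and angle between gauge's own z axis and vertical below 0.12 rad and contact force between each of gauge, the arm, the fingers and stand below 0.05 N and contact force between gauge and the fingers above 1 N and linear speed of gauge below 0.02 m/s); the arm keeps its last pose, push and grip.
It fails at once if a bottle is shifted by more than 12 mm or tipped (distance of any of bottle_a, bottle_b, bottle_c from where it was at the start of the episode above 0.012 m or angle between any of bottle_a, bottle_b, bottle_c's own z axis and vertical above 0.2 rad).
It also fails if it takes over 51 s, if anything falls off the work surface, if the arm or the gripper's body presses on something with over 40 N, if the wrist force passes 120 N, or if a joint passes its speed limit or range.

## Working session

There is one attempt and no reset: what is moved stays moved. The work goes in short steps, Python scripts to look and compute and a tool call to move; the robot and the scene stay as the last step left them, time stands still between calls to the robot, and variables do not carry over. Pictures are saved under pics/ and viewed, at most 10 in all, crops included, and the job is handed in when it is done.

Besides the shell and the picture viewer there is one more tool, called as name(argument=value, ...) on one line, values as JSON. carry_out: Moves the arm, as the interface text tells. Its arguments: {"type":"object","properties":{"targets":{"type":"array","items":{"type":"object","properties":{"hand":{"type":"number"},"x":{"type":"number"},"y":{"type":"number"},"z":{"type":"number"},"ax":{"type":"number"},"ay":{"type":"number"},"az":{"type":"number"}}}},"newtons":{"type":"number"}},"required":["targets"]}

```bash
mkdir -p pics; cat > h.py <<'E'
import numpy as np, cv2
from scipy.spatial.transform import Rotation as R
from plant import read_state, read_camera, camera_params, robot
def cloud(p,d):
    v,u=np.mgrid[:400,:640]
    P=np.stack([(u-p['cx'])/p['fx']*d,-(v-p['cy'])/p['fy']*d,-d],-1)
    return P@np.array(p['rotation']).T+np.array(p['position'])
def ray(p,u,v,z):
    c=np.array(p['position']);r=np.array(p['rotation'])@np.array([(u-p['cx'])/p['fx'],-(v-p['cy'])/p['fy'],-1])
    return c+r*(z-c[2])/r[2]
E
python3 - <<'E'
from h import *
s=read_state();print(s['t'],s['tool_pos'],s['orientation'],s['opening'])
for n in('top','side'):
    p=camera_params(n);print(n,p)
    im,d=read_camera(n);cv2.imwrite(f'pics/{n}0.png',im);np.savez(f'{n}0.npz',im=im,d=d,**{k:np.array(v) for k,v in p.items()})
E
```

```text
0.0 [0.15112443 0.58041787 0.40368398] [-3.99107098e-01 -3.11574842e+00  2.86888402e-03] 0.09321769697297592
top {'fx': 364.08563284814466, 'fy': 364.08563284814466, 'cx': 320.21826424422426, 'cy': 203.3501814069323, 'position': array([ 0.3982011 , -0.30130642,  0.90637714]), 'rotation': array([ 0.14729245, -0.1062341 , -1.5455629 ])}
side {'fx': 495.4647197272954, 'fy': 495.4647197272954, 'cx': 315.73872084436834, 'cy': 196.72941747686065, 'position': array([ 0.37057411, -1.06830993,  0.76812867]), 'rotation': array([ 0.83451788, -0.08407421, -0.18879006])}
```

View pics/top0.png

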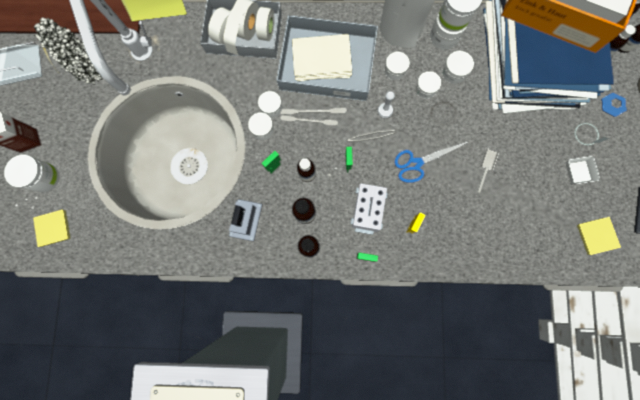

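View pics/side0.png

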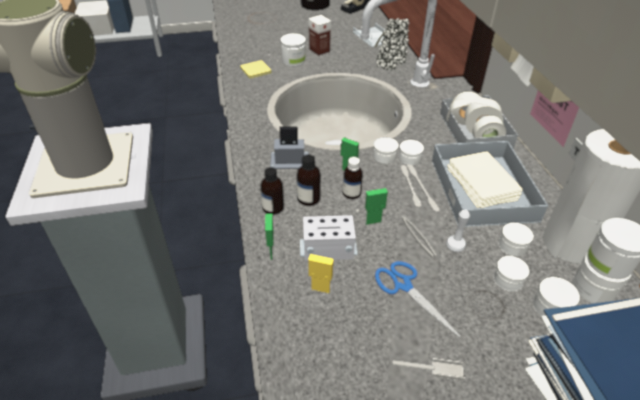

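The top view shows the stand with the black gauge at about (243,219), the mould at (370,207), bottle caps at (308,245), (303,209) and (305,167), and green/yellow decoys around them. The side view agrees: stand (289,150), mould (329,232).

```bash
sed -i "s/np.array(p\['rotation'\])/R.from_rotvec(p['rotation']).as_matrix()/" h.py
python3 - <<'E'
from h import *
def rect(P):
    r=cv2.minAreaRect(P.astype(np.float32)*1000);return np.round(r[0],1),np.round(r[1],1),round(r[2],1)
for n,rois in (('top',dict(stand=(225,195,265,242),mould=(348,178,392,238),a=(294,232,322,260),b=(288,195,318,224),c=(294,155,318,182))),
               ('side',dict(stand=(268,122,310,172),mould=(295,210,362,262),a=(255,165,287,215),b=(294,152,325,206),c=(340,155,366,200)))):
    z=np.load(n+'0.npz');p={k:z[k] for k in z.files};C=cloud(p,p['d']);im=p['im'].astype(int)
    for k,(x0,y0,x1,y1) in rois.items():
        c=C[y0:y1,x0:x1].reshape(-1,3);b=im[y0:y1,x0:x1].reshape(-1,3)
        ok=(c[:,2]>.02)&(c[:,2]<.2)
        print(n,k,'zpct',np.round(np.percentile(c[ok,2],[5,50,90,97,99.5]),4))
        if k=='stand': S=[('gauge',ok&(c[:,2]>.075)&(b.max(1)<70)),('top',ok&(abs(c[:,2]-.055)<.006))]
        elif k=='mould': S=[('top',ok&(abs(c[:,2]-.062)<.006))]
        else: S=[('cap',ok&(c[:,2]>np.percentile(c[ok,2],99)-.012))]
        for nm,m in S: print('  ',nm,m.sum(),'medz',np.round(np.median(c[m,2]),4),rect(c[m,:2]))
E
```

```text
top stand zpct [0.0326 0.0573 0.1041 0.1058 0.1068]
   gauge 160 medz 0.1033 (array([498.8, -90.4]), array([14. , 40.9]), 79.7)
   top 320 medz 0.0565 (array([499.9, -90.2]), array([40.4, 72.2]), 79.7)
top mould zpct [0.0404 0.0633 0.0651 0.066  0.0671]
   top 1100 medz 0.0634 (array([ 531.6, -394.1]), array([ 63. , 100.7]), 81.0)
top a zpct [0.069  0.084  0.112  0.1129 0.1137]
   cap 125 medz 0.1114 (array([ 436.1, -252.8]), array([24.9, 26. ]), 46.7)
top b zpct [0.0444 0.0909 0.1219 0.1231 0.1241]
   cap 141 medz 0.1214 (array([ 519.7, -239.4]), array([27. , 26.5]), 2.3)
top c zpct [0.03   0.0749 0.1015 0.1028 0.104 ]
   cap 93 medz 0.1008 (array([ 621. , -240.6]), array([21. , 22.6]), 88.2)
side stand zpct [0.0272 0.062  0.1112 0.1206 0.1224]
   gauge 363 medz 0.0995 (array([ 492.1, -177.4]), array([178.5,  87.2]), 79.1)
   top 271 medz 0.0558 (array([501.3, -91.6]), array([44. , 71.6]), 80.0)
side mould zpct [0.028  0.0619 0.0649 0.0936 0.0952]
   top 1235 medz 0.0627 (array([ 533.4, -394.5]), array([ 68.9, 100.4]), 82.2)
side a zpct [0.026  0.0722 0.1087 0.1117 0.1126]
   cap 131 medz 0.11 (array([ 436.7, -253. ]), array([25.1, 26.8]), 41.7)
side b zpct [0.0249 0.0735 0.1178 0.1214 0.1226]
   cap 141 medz 0.1198 (array([ 521.5, -240. ]), array([28.2, 30.3]), 16.7)
side c zpct [0.0241 0.0601 0.0972 0.1013 0.1027]
   cap 94 medz 0.0996 (array([ 622.5, -240.7]), array([25.7, 22.2]), 77.5)
```

```bash
cat >> h.py <<'E'
def go(x,y,z,yaw):
    """shift/turn in tool axes to put grasp axis (down) at TCP x,y,z, tool y at yaw+90deg (yaw deg)"""
    s=read_state();A=R.from_rotvec(s['orientation']);a=np.radians(yaw+90)
    Y=np.array([np.cos(a),np.sin(a),0]);Z=np.array([0,0,-1.]);T=R.from_matrix(np.c_[np.cross(Y,Z),Y,Z])
    print('t',s['t'],'tcp',np.round(s['tool_pos'],4),'op',s['opening'],'F',np.round(s['force'],1))
    print('shift',np.round(A.inv().apply(np.array([x,y,z])-s['tool_pos']),4),'turn',np.round((A.inv()*T).as_rotvec(),4))
E
python3 -c "
from h import *
go(.5,-.0905,.40,-10.3)"
```

```text
t 0.1 tcp [0.1511 0.5804 0.4038] op 0.09304466129147912 F [-0.7 -0.3 -0.8]
shift [-0.5067 -0.5613  0.0046] turn [-0.0017 -0.0002 -0.075 ]
```

carry_out(targets=[{"x": -0.042,"y": -0.047,"z": 0,"az": -0.02,"hand": 100},{"x": -0.084,"y": -0.094,"z": 0,"az": -0.02},{"x": -0.127,"y": -0.14,"z": 0,"az": -0.03},{"x": -0.169,"y": -0.187,"z": 0,"az": -0.03},{"x": -0.211,"y": -0.234,"z": 0,"az": -0.04},{"x": -0.253,"y": -0.281,"z": 0,"az": -0.04},{"x": -0.296,"y": -0.327,"z": 0,"az": -0.05},{"x": -0.338,"y": -0.374,"z": 0,"az": -0.05}])

```text
schema error: expected keys hand, x, y, z, ax, ay, az
```

```bash
python3 -c "
from h import *
go(.5,-.0905,.40,-10.3)"
```

```text
t 0.1 tcp [0.1511 0.5804 0.4038] op 0.09304466129147912 F [-0.7 -0.3 -0.8]
shift [-0.5067 -0.5613  0.0046] turn [-0.0017 -0.0002 -0.075 ]
```

carry_out(targets=[{"hand": 100,"x": -0.042,"y": -0.047,"z": 0,"ax": 0,"ay": 0,"az": -0.02},{"hand": 100,"x": -0.084,"y": -0.094,"z": 0,"ax": 0,"ay": 0,"az": -0.02},{"hand": 100,"x": -0.127,"y": -0.14,"z": 0,"ax": 0,"ay": 0,"az": -0.03},{"hand": 100,"x": -0.169,"y": -0.187,"z": 0,"ax": 0,"ay": 0,"az": -0.03},{"hand": 100,"x": -0.211,"y": -0.234,"z": 0,"ax": 0,"ay": 0,"az": -0.04},{"hand": 100,"x": -0.253,"y": -0.281,"z": 0,"ax": 0,"ay": 0,"az": -0.04},{"hand": 100,"x": -0.296,"y": -0.327,"z": 0,"ax": 0,"ay": 0,"az": -0.05},{"hand": 100,"x": -0.338,"y": -0.374,"z": 0,"ax": 0,"ay": 0,"az": -0.05}])

```text
t: 1.1
tool_pos: [0.3825, 0.1352, 0.4046]
orientation: [0.321, 3.125, 0.0]
force: [0.2, 0.2, 0.5]
opening: 0.0929
gripper_force: 0.0
```

```bash
python3 -c "
from h import *
go(.5,-.0905,.40,-10.3)"
```

```text
t 1.1 tcp [0.3825 0.1352 0.4046] op 0.09290638855773915 F [0.2 0.2 0.5]
shift [-0.1609 -0.1972  0.0046] turn [ 0.0003  0.0004 -0.0247]
```

carry_out(targets=[{"hand": 100,"x": -0.04,"y": -0.05,"z": 0,"ax": 0,"ay": 0,"az": -0.01},{"hand": 100,"x": -0.08,"y": -0.1,"z": 0,"ax": 0,"ay": 0,"az": -0.02},{"hand": 100,"x": -0.12,"y": -0.15,"z": 0.004,"ax": 0,"ay": 0,"az": -0.025},{"hand": 100,"x": -0.161,"y": -0.197,"z": 0.005,"ax": 0,"ay": 0,"az": -0.025},{"hand": 100,"x": -0.161,"y": -0.197,"z": 0.005,"ax": 0,"ay": 0,"az": -0.025},{"hand": 100,"x": -0.161,"y": -0.197,"z": 0.005,"ax": 0,"ay": 0,"az": -0.025}])

```text
t: 1.85
tool_pos: [0.4995, -0.0886, 0.3991]
orientation: [-0.284, -3.127, -0.001]
force: [1.0, 0.1, 0.4]
opening: 0.0928
gripper_force: 0.0
```

```bash
python3 -c "
from h import *
go(.5,-.0905,.25,-10.3)
p=camera_params('wrist');im,d=read_camera('wrist');print(p)
np.savez('w0.npz',im=im,d=d,**{k:np.array(v) for k,v in p.items()});cv2.imwrite('pics/w0.png',im)"
```

```text
t 1.85 tcp [ 0.4995 -0.0886  0.3991] op 0.09278621064779051 F [1.  0.1 0.4]
shift [-0.0011 -0.0019  0.1491] turn [ 0.0005 -0.0016 -0.0011]
{'fx': 281.7376507638194, 'fy': 281.7376507638194, 'cx': 317.37632073137866, 'cy': 198.5601460270862, 'position': array([ 0.42140172, -0.0750946 ,  0.37826944]), 'rotation': array([-0.23960055, -0.2012429 ,  1.37979268])}
```

View pics/w0.png

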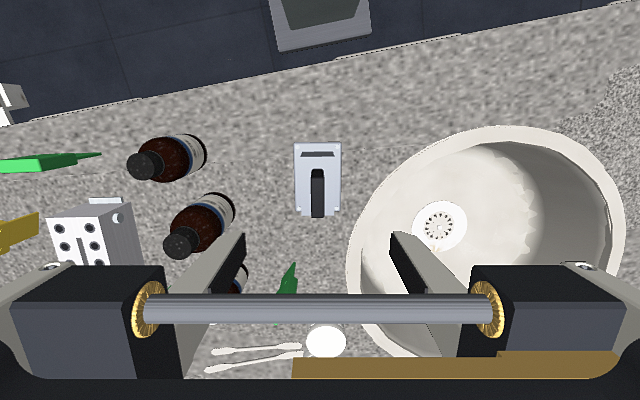

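The wrist view shows the stand at (317,180) with the black gauge standing in it (317,192), centred between the fingers; the mould is at lower left (90,235).

```bash
python3 - <<'E'
from h import *
z=np.load('w0.npz');p={k:z[k] for k in z.files};C=cloud(p,p['d']);im=p['im'].astype(int)
def rect(m,C): 
    P=C[m];r=cv2.minAreaRect(P[:,:2].astype(np.float32)*1000);print(m.sum(),'z',np.round(np.median(P[:,2]),4),np.round(r[0],1),np.round(r[1],1),round(r[2],1))
def sub(x0,y0,x1,y1): return C[y0:y1,x0:x1],im[y0:y1,x0:x1]
c,b=sub(285,135,350,225)
print(np.round(np.percentile(c[...,2],[50,90,99]),4))
rect((abs(c[...,2]-.055)<.006),c)
rect((c[...,2]>.092)&(c[...,2]<.115)&(b.max(-1)<70),c)
# gauge top corners by rays onto z=.103
c,b=sub(20,190,150,290); rect((abs(c[...,2]-.062)<.005),c)
E
```

```text
[0.0067 0.0994 0.1029]
1395 z 0.054 [501.5 -89.5] [40.  72.5] 80.0
551 z 0.1019 [500.9 -89.8] [12.6 43.3] 79.8
2453 z 0.0609 [ 515.9 -390.7] [65.3 66.5] 80.6
```

carry_out(targets=[{"hand": 100,"x": -0.001,"y": -0.001,"z": 0.04,"ax": 0,"ay": 0,"az": 0},{"hand": 100,"x": -0.001,"y": -0.001,"z": 0.08,"ax": 0,"ay": 0,"az": 0},{"hand": 100,"x": -0.001,"y": -0.001,"z": 0.12,"ax": 0,"ay": 0,"az": 0},{"hand": 100,"x": -0.001,"y": -0.001,"z": 0.14,"ax": 0,"ay": 0,"az": 0},{"hand": 100,"x": -0.001,"y": -0.001,"z": 0.149,"ax": 0,"ay": 0,"az": 0},{"hand": 100,"x": -0.001,"y": -0.001,"z": 0.149,"ax": 0,"ay": 0,"az": 0},{"hand": 40,"x": -0.001,"y": -0.001,"z": 0.149,"ax": 0,"ay": 0,"az": 0}])

```text
t: 2.78
tool_pos: [0.5011, -0.0894, 0.2522]
orientation: [0.281, 3.127, -0.001]
force: [0.1, -1.0, 0.3]
opening: 0.0871
gripper_force: 0.0
```

```bash
python3 -c "
from h import *
go(.5005,-.09,.25,-10.2)"
```

```text
t 2.775 tcp [ 0.5011 -0.0894  0.2522] op 0.0870610106875123 F [ 0.1 -1.   0.3]
shift [ 0.0005 -0.0007  0.0022] turn [-0.0002  0.0022 -0.0012]
```

carry_out(targets=[{"hand": 0,"x": 0,"y": 0,"z": 0.002,"ax": 0,"ay": 0,"az": 0},{"hand": 0,"x": 0,"y": 0,"z": 0.002,"ax": 0,"ay": 0,"az": 0},{"hand": 0,"x": 0,"y": 0,"z": 0.002,"ax": 0,"ay": 0,"az": 0},{"hand": 0,"x": 0,"y": 0,"z": 0.002,"ax": 0,"ay": 0,"az": 0},{"hand": 0,"x": 0,"y": 0,"z": 0.002,"ax": 0,"ay": 0,"az": 0},{"hand": 0,"x": 0,"y": 0,"z": 0.002,"ax": 0,"ay": 0,"az": 0},{"hand": 0,"x": 0,"y": 0,"z": 0.002,"ax": 0,"ay": 0,"az": 0},{"hand": 0,"x": 0,"y": 0,"z": 0.002,"ax": 0,"ay": 0,"az": 0}], newtons=30)

```text
t: 3.78
tool_pos: [0.5005, -0.0896, 0.2487]
orientation: [-0.282, -3.129, -0.0]
force: [-0.2, 0.6, 0.5]
opening: 0.0139
gripper_force: 30.0
```

carry_out(targets=[{"hand": 0,"x": 0,"y": 0,"z": -0.015,"ax": 0,"ay": 0,"az": 0},{"hand": 0,"x": 0,"y": 0,"z": -0.035,"ax": 0,"ay": 0,"az": 0},{"hand": 0,"x": 0,"y": 0,"z": -0.06,"ax": 0,"ay": 0,"az": 0},{"hand": 0,"x": 0,"y": 0,"z": -0.1,"ax": 0,"ay": 0,"az": 0},{"hand": 0,"x": 0,"y": 0,"z": -0.14,"ax": 0,"ay": 0,"az": 0},{"hand": 0,"x": 0,"y": 0,"z": -0.16,"ax": 0,"ay": 0,"az": 0},{"hand": 0,"x": 0,"y": 0,"z": -0.16,"ax": 0,"ay": 0,"az": 0}])

```text
t: 4.65
tool_pos: [0.5009, -0.0897, 0.4105]
orientation: [0.282, 3.126, -0.001]
force: [-0.2, -0.1, -2.1]
opening: 0.0141
gripper_force: 30.0
```

```bash
python3 -c "
from h import *
go(.5325,-.3945,.41,-8.5)
for n in('top','side'):
    p=camera_params(n)
    im,d=read_camera(n);np.savez(f'{n}1.npz',im=im,d=d,**{k:np.array(v) for k,v in p.items()})
p=camera_params('wrist');im,d=read_camera('wrist');cv2.imwrite('pics/w1.png',im)"
```

```text
t 4.65 tcp [ 0.5009 -0.0897  0.4105] op 0.014062776388613807 F [-0.2 -0.1 -2.1]
shift [-0.0856 -0.2942  0.0009] turn [-0.0004  0.0033 -0.0314]
```

View pics/w1.png

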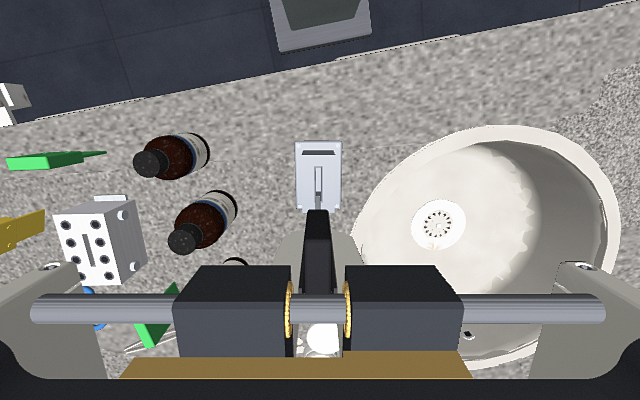

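Gauge is held (318,250) clear of the stand, whose slot shows at (318,187); the mould's gap is visible at (90,245).

carry_out(targets=[{"hand": 0,"x": -0.012,"y": -0.042,"z": 0,"ax": 0,"ay": 0,"az": -0.005},{"hand": 0,"x": -0.024,"y": -0.084,"z": 0,"ax": 0,"ay": 0,"az": -0.01},{"hand": 0,"x": -0.036,"y": -0.126,"z": 0,"ax": 0,"ay": 0,"az": -0.015},{"hand": 0,"x": -0.049,"y": -0.168,"z": 0,"ax": 0,"ay": 0,"az": -0.02},{"hand": 0,"x": -0.061,"y": -0.21,"z": 0,"ax": 0,"ay": 0,"az": -0.025},{"hand": 0,"x": -0.073,"y": -0.252,"z": 0,"ax": 0,"ay": 0,"az": -0.03},{"hand": 0,"x": -0.086,"y": -0.294,"z": 0,"ax": 0,"ay": 0,"az": -0.031},{"hand": 0,"x": -0.086,"y": -0.294,"z": 0,"ax": 0,"ay": 0,"az": -0.031}])

```text
t: 5.8
tool_pos: [0.5317, -0.3969, 0.405]
orientation: [-0.238, -3.128, -0.004]
force: [-1.2, 1.8, -0.9]
opening: 0.0142
gripper_force: 30.0
```

```bash
python3 -c "
from h import *
go(.5325,-.3945,.41,-8.5)
p=camera_params('wrist');im,d=read_camera('wrist');cv2.imwrite('pics/w2.png',im)
np.savez('w2.npz',im=im,d=d,**{k:np.array(v) for k,v in p.items()})"
```

```text
t 5.8 tcp [ 0.5317 -0.3969  0.405 ] op 0.014180155985234748 F [-1.2  1.8 -0.9]
shift [-0.0004  0.0025 -0.005 ] turn [ 0.002  -0.0043 -0.0036]
```

View pics/w2.png

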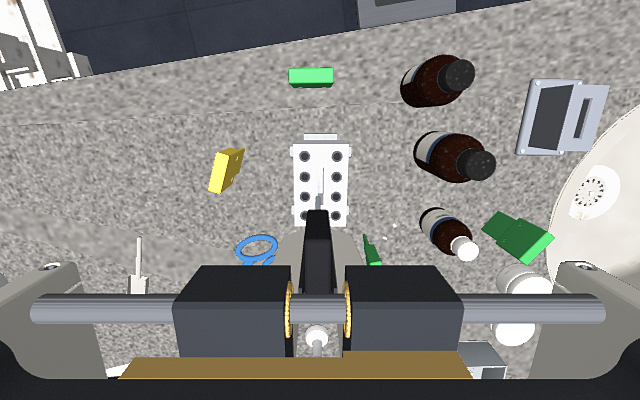

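The wrist view has the mould below, its gap near (320,180), eight holes in two columns at x≈305 and 336 (rows 156–216); the gauge (318,240) is above it.

```bash
python3 - <<'E'
from h import *
z=np.load('w2.npz');p={k:z[k] for k in z.files};C=cloud(p,p['d']);im=p['im']
x0,y0,x1,y1=288,140,355,207
g=im[y0:y1,x0:x1].max(-1)
top=C[y0:y1,x0:x1];m=abs(top[...,2]-.062)<.005
P=top[m];print('top z',np.median(P[:,2]));r=cv2.minAreaRect(P[:,:2].astype(np.float32)*1000);print(r)
n,l,st,ce=cv2.connectedComponentsWithStats((g<130).astype(np.uint8))
for i in range(1,n):
    if 15<st[i,4]<400:print(st[i],np.round(ce[i]+[x0,y0],1),np.round(ray(p,*(ce[i]+[x0,y0]),.062)[:2]*1000,1))
# top view mould with holes/gap
z=np.load('top1.npz');p={k:z[k] for k in z.files};C=cloud(p,p['d']);c=C[178:238,348:392];P=c[abs(c[...,2]-.0625)<.006];print('top',cv2.minAreaRect(P[:,:2].astype(np.float32)*1000))
im=cv2.resize(im[130:230,270:370],None,fx=6,fy=6,interpolation=cv2.INTER_CUBIC);cv2.imwrite('pics/w2c.png',im)
s=read_state();print(s['t'],s['tool_pos'],R.from_rotvec(s['orientation']).as_matrix().round(4).tolist())
E
```

```text
top z 0.061102344105457784
((520.7109375, -391.7468566894531), (63.02000045776367, 74.62031555175781), 81.07820892333984)
[12 11  9 11 76] [303.9 155.8] [ 494.3 -406.7]
[44 11 10 11 80] [336.3 156.1] [ 500.1 -370.2]
[12 32  9 10 75] [303.9 176.5] [ 518.  -410.6]
[44 32  9 10 75] [335.9 176.6] [ 523.8 -373.8]
[12 52  9 10 69] [304.2 196.3] [ 541.7 -414.3]
[43 52  9 10 70] [335.2 196.4] [ 547.4 -377.8]
top ((531.2661743164062, -394.02197265625), (63.12767028808594, 99.95869445800781), 81.07068634033203)
5.85 [ 0.53196576 -0.39535329  0.40546055] [[-0.9886, 0.1503, -0.0035], [0.1503, 0.9886, 0.0031], [0.0039, 0.0026, -1.0]]
```

View pics/w2c.png

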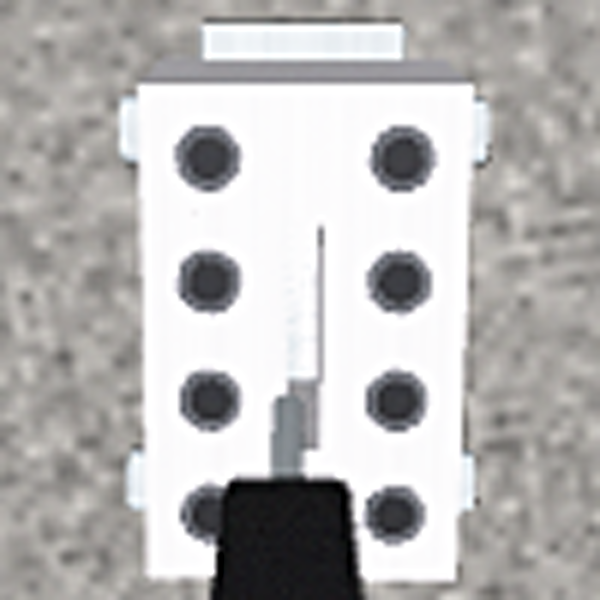

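```bash
python3 -c "
from h import *
z=np.load('w2.npz');p={k:z[k] for k in z.files};print(ray(p,317.8,196.5,.1665))
go(.5323,-.3943,.322,-9)"
```

```text
[ 0.51481997 -0.39423525  0.1665    ]
t 5.85 tcp [ 0.532  -0.3954  0.4055] op 0.01394695568752484 F [-0.1  0.4 -1.9]
shift [-0.0005  0.0009  0.0835] turn [ 0.0026 -0.0039  0.0062]
```

carry_out(targets=[{"hand": 0,"x": 0,"y": 0.001,"z": 0.04,"ax": 0.002,"ay": -0.003,"az": 0.006},{"hand": 0,"x": 0,"y": 0.001,"z": 0.07,"ax": 0.002,"ay": -0.003,"az": 0.006},{"hand": 0,"x": 0,"y": 0.001,"z": 0.083,"ax": 0.002,"ay": -0.003,"az": 0.006},{"hand": 0,"x": 0,"y": 0.001,"z": 0.083,"ax": 0.002,"ay": -0.003,"az": 0.006},{"hand": 0,"x": 0,"y": 0.001,"z": 0.083,"ax": 0.002,"ay": -0.003,"az": 0.006},{"hand": 0,"x": 0,"y": 0.001,"z": 0.083,"ax": 0.002,"ay": -0.003,"az": 0.006}])

```text
t: 6.6
tool_pos: [0.5331, -0.3935, 0.3276]
orientation: [0.242, 3.127, -0.006]
force: [0.0, 0.2, -1.0]
opening: 0.0139
gripper_force: 30.0
```

```bash
python3 -c "
from h import *
go(.5323,-.3943,.305,-9)
p=camera_params('wrist');im,d=read_camera('wrist')
go(.5323,-.3943,.305,-9)
np.savez('w3.npz',im=im,d=d,**{k:np.array(v) for k,v in p.items()})
cv2.imwrite('pics/w3.png',cv2.resize(im[60:260,230:400],None,fx=3,fy=3,interpolation=cv2.INTER_CUBIC)[:600])"
```

```text
t 6.6 tcp [ 0.5331 -0.3935  0.3276] op 0.013876989340964492 F [ 0.   0.2 -1. ]
shift [ 0.0008 -0.0008  0.0226] turn [-0.0035  0.0054  0.0024]
t 6.65 tcp [ 0.5331 -0.3935  0.3274] op 0.013810519316545986 F [-0.1  0.1 -0.9]
shift [ 0.0007 -0.0008  0.0224] turn [-0.0033  0.0051  0.0023]
```

View pics/w3.png

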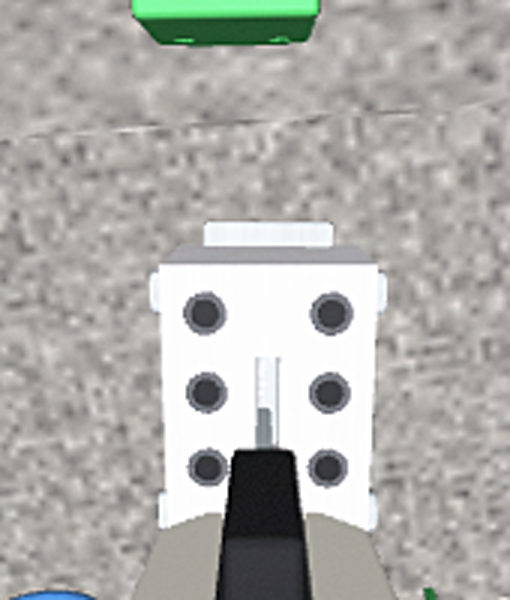

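The mould is centred at crop (267,400) with the blade end at crop (264,430) just above the gap (255–280 columns).

```bash
python3 - <<'E'
from h import *
z=np.load('w3.npz');p={k:z[k] for k in z.files};im=p['im']
x0,y0,x1,y1=284,150,352,230
g=im[y0:y1,x0:x1].max(-1)
n,l,st,ce=cv2.connectedComponentsWithStats((g<130).astype(np.uint8));H=[]
for i in range(1,n):
    if 30<st[i,4]<200: H.append(ray(p,*(ce[i]+[x0,y0]),.062)[:2]*1000)
H=np.array(H);print(H.round(1))
print(np.array2string(im[200:204,308:330].max(-1)))
u=p['cx']
print('blade end',ray(p,264/3+230-.33,408/3+60,.0888)*1000)
z=np.load('w0.npz')
E
```

```text
[[ 494.5 -406.8]
 [ 500.9 -370. ]
 [ 518.4 -410.5]
 [ 523.9 -373.9]
 [ 542.  -414.2]
 [ 547.7 -377.9]]
[[254 254 254 253 253 255 255 211 140 150 147 141 209 255 202 252 255 254
  254 254 253 253]
 [254 254 254 253 254 255 255 215 142 150 146 142 215 255 204 252 255 254
  254 253 253 253]
 [254 254 254 253 253 255 255 165 144 151 149 134 175 255 203 251 255 254
  254 254 253 253]
 [254 254 254 253 254 255 255 165 144 150 149 138 173 255 205 252 255 254
  254 253 253 253]]
blade end [ 517.99630447 -392.473578     88.8       ]
```

carry_out(targets=[{"hand": 0,"x": 0.001,"y": 0,"z": 0.005,"ax": -0.003,"ay": 0.005,"az": -0.002},{"hand": 0,"x": 0.001,"y": 0,"z": 0.012,"ax": -0.003,"ay": 0.005,"az": -0.002},{"hand": 0,"x": 0.001,"y": 0,"z": 0.018,"ax": -0.003,"ay": 0.005,"az": -0.002},{"hand": 0,"x": 0.001,"y": 0,"z": 0.024,"ax": -0.003,"ay": 0.005,"az": -0.002},{"hand": 0,"x": 0.001,"y": 0,"z": 0.03,"ax": -0.003,"ay": 0.005,"az": -0.002},{"hand": 0,"x": 0.001,"y": 0,"z": 0.036,"ax": -0.003,"ay": 0.005,"az": -0.002},{"hand": 0,"x": 0.001,"y": 0,"z": 0.036,"ax": -0.003,"ay": 0.005,"az": -0.002}])

```text
t: 7.52
tool_pos: [0.5316, -0.393, 0.2889]
orientation: [-0.24, -3.13, -0.003]
force: [-0.8, 0.3, -0.9]
opening: 0.0137
gripper_force: 30.0
```

```bash
python3 -c "
from h import *
go(.5323,-.3943,.2557,-9.1)"
```

```text
t 7.525 tcp [ 0.5316 -0.393   0.2889] op 0.01372025883776802 F [-0.8  0.3 -0.9]
shift [-0.001  -0.0012  0.0332] turn [ 0.0017 -0.003   0.0061]
```

carry_out(targets=[{"hand": 0,"x": 0,"y": 0,"z": 0.006,"ax": 0,"ay": 0,"az": 0},{"hand": 0,"x": 0,"y": 0,"z": 0.012,"ax": 0,"ay": 0,"az": 0},{"hand": 0,"x": 0,"y": 0,"z": 0.018,"ax": 0,"ay": 0,"az": 0},{"hand": 0,"x": 0,"y": 0,"z": 0.024,"ax": 0,"ay": 0,"az": 0},{"hand": 0,"x": 0,"y": 0,"z": 0.028,"ax": 0,"ay": 0,"az": 0},{"hand": 0,"x": 0,"y": 0,"z": 0.031,"ax": 0,"ay": 0,"az": 0},{"hand": 0,"x": 0,"y": 0,"z": 0.031,"ax": 0,"ay": 0,"az": 0}])

```text
t: 8.4
tool_pos: [0.5317, -0.3931, 0.2584]
orientation: [-0.24, -3.13, -0.002]
force: [0.5, -0.0, -1.0]
opening: 0.0142
gripper_force: 30.0
```

carry_out(targets=[{"hand": 0,"x": 0,"y": 0,"z": 0.001,"ax": 0,"ay": 0,"az": 0},{"hand": 0,"x": 0,"y": 0,"z": 0.002,"ax": 0,"ay": 0,"az": 0},{"hand": 0,"x": 0,"y": 0,"z": 0.003,"ax": 0,"ay": 0,"az": 0},{"hand": 0,"x": 0,"y": 0,"z": 0.003,"ax": 0,"ay": 0,"az": 0},{"hand": 0,"x": 0,"y": 0,"z": 0.003,"ax": 0,"ay": 0,"az": 0}])

```text
t: 9.02
tool_pos: [0.5318, -0.3932, 0.2558]
orientation: [-0.24, -3.131, -0.002]
force: [0.7, -0.8, 0.1]
opening: 0.0139
gripper_force: 30.0
```

carry_out(targets=[{"hand": 0,"x": 0,"y": 0,"z": 0.001,"ax": 0,"ay": 0,"az": 0},{"hand": 0,"x": 0,"y": 0,"z": 0.001,"ax": 0,"ay": 0,"az": 0},{"hand": 0,"x": 0,"y": 0,"z": 0.002,"ax": 0,"ay": 0,"az": 0},{"hand": 0,"x": 0,"y": 0,"z": 0.002,"ax": 0,"ay": 0,"az": 0},{"hand": 0,"x": 0,"y": 0,"z": 0.002,"ax": 0,"ay": 0,"az": 0}])

```text
t: 9.65
tool_pos: [0.5318, -0.3932, 0.2557]
orientation: [-0.24, -3.131, -0.001]
force: [-6.7, 4.3, 12.2]
opening: 0.0139
gripper_force: 30.0
```

Shoulder is seated: 12 N upward reaction at exactly the predicted height. Drawing out.

carry_out(targets=[{"hand": 0,"x": 0,"y": 0,"z": -0.001,"ax": 0,"ay": 0,"az": 0},{"hand": 0,"x": 0,"y": 0,"z": -0.012,"ax": 0,"ay": 0,"az": 0},{"hand": 0,"x": 0,"y": 0,"z": -0.027,"ax": 0,"ay": 0,"az": 0},{"hand": 0,"x": 0,"y": 0,"z": -0.045,"ax": 0,"ay": 0,"az": 0},{"hand": 0,"x": 0,"y": 0,"z": -0.075,"ax": 0,"ay": 0,"az": 0},{"hand": 0,"x": 0,"y": 0,"z": -0.115,"ax": 0,"ay": 0,"az": 0},{"hand": 0,"x": 0,"y": 0,"z": -0.155,"ax": 0,"ay": 0,"az": 0},{"hand": 0,"x": 0,"y": 0,"z": -0.158,"ax": 0,"ay": 0,"az": 0}])

```text
t: 10.65
tool_pos: [0.5327, -0.3939, 0.418]
orientation: [0.239, 3.127, -0.007]
force: [0.5, -0.6, -1.1]
opening: 0.0139
gripper_force: 30.0
```

```bash
python3 -c "
from h import *
go(.5005,-.09,.41,-10.2)"
```

```text
t 10.65 tcp [ 0.5327 -0.3939  0.418 ] op 0.013884534668091081 F [ 0.5 -0.6 -1.1]
shift [0.0781 0.2955 0.0065] turn [-0.0037  0.0057  0.0253]
```

carry_out(targets=[{"hand": 0,"x": 0.011,"y": 0.042,"z": 0,"ax": 0,"ay": 0,"az": 0.004},{"hand": 0,"x": 0.022,"y": 0.084,"z": 0,"ax": 0,"ay": 0,"az": 0.008},{"hand": 0,"x": 0.033,"y": 0.126,"z": 0,"ax": 0,"ay": 0,"az": 0.012},{"hand": 0,"x": 0.044,"y": 0.168,"z": 0,"ax": 0,"ay": 0,"az": 0.016},{"hand": 0,"x": 0.056,"y": 0.21,"z": 0,"ax": 0,"ay": 0,"az": 0.02},{"hand": 0,"x": 0.067,"y": 0.252,"z": 0,"ax": -0.002,"ay": 0.003,"az": 0.025},{"hand": 0,"x": 0.078,"y": 0.2955,"z": 0.006,"ax": -0.003,"ay": 0.004,"az": 0.025},{"hand": 0,"x": 0.078,"y": 0.2955,"z": 0.006,"ax": -0.003,"ay": 0.004,"az": 0.025}])

```text
t: 11.65
tool_pos: [0.4993, -0.0869, 0.4051]
orientation: [-0.273, -3.122, -0.008]
force: [-0.2, 0.2, -0.9]
opening: 0.0142
gripper_force: 30.0
```

```bash
python3 -c "
from h import *
read_camera('wrist');read_camera('wrist');read_camera('wrist')
go(.5005,-.09,.3037,-10.1)
p=camera_params('wrist');im,d=read_camera('wrist')
np.savez('w4.npz',im=im,d=d,**{k:np.array(v) for k,v in p.items()})
cv2.imwrite('pics/w4.png',cv2.resize(im[120:230,270:370],None,fx=5,fy=5,interpolation=cv2.INTER_CUBIC))"
```

```text
t 11.8 tcp [ 0.4999 -0.0899  0.406 ] op 0.014081686543069927 F [-1.3 -0.1 -1.3]
shift [-0.0013 -0.0004  0.1023] turn [ 0.0034 -0.0063 -0.0014]
```

View pics/w4.png

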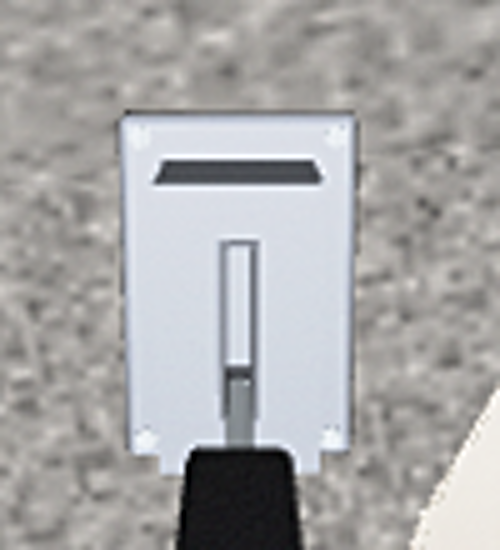

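The blade (crop column 239) is in line with the stand's slot (columns 220–258), gauge still held straight. Lowering to 1 cm above the stand.

carry_out(targets=[{"hand": 0,"x": 0,"y": 0,"z": 0.035,"ax": 0.002,"ay": -0.003,"az": 0},{"hand": 0,"x": 0,"y": 0,"z": 0.065,"ax": 0.002,"ay": -0.003,"az": 0},{"hand": 0,"x": 0,"y": 0,"z": 0.085,"ax": 0.002,"ay": -0.003,"az": 0},{"hand": 0,"x": 0,"y": 0,"z": 0.096,"ax": 0.002,"ay": -0.003,"az": 0},{"hand": 0,"x": 0,"y": 0,"z": 0.1,"ax": 0.002,"ay": -0.003,"az": 0},{"hand": 0,"x": 0,"y": 0,"z": 0.1,"ax": 0.002,"ay": -0.003,"az": 0},{"hand": 0,"x": 0,"y": 0,"z": 0.1,"ax": 0.002,"ay": -0.003,"az": 0},{"hand": 0,"x": 0,"y": 0,"z": 0.1,"ax": 0.002,"ay": -0.003,"az": 0}])

```text
t: 12.85
tool_pos: [0.4997, -0.089, 0.307]
orientation: [-0.279, -3.128, -0.003]
force: [-0.3, 0.7, -1.7]
opening: 0.0139
gripper_force: 30.0
```

```bash
python3 -c "
from h import *
p=camera_params('side');im,d=read_camera('side')
go(.5005,-.09,.3045,-10.1)
C=cloud(p,d)
cv2.imwrite('pics/s2.png',cv2.resize(im[90:190,240:340],None,fx=6,fy=6,interpolation=cv2.INTER_CUBIC))
p=camera_params('wrist');im,d=read_camera('wrist')
cv2.imwrite('pics/w5.png',cv2.resize(im[80:240,250:390],None,fx=3.5,fy=3.5,interpolation=cv2.INTER_CUBIC))
a=cv2.imread('pics/s2.png')[:560];b=cv2.imread('pics/w5.png');b=cv2.resize(b,(200,228));o=np.zeros((560,800,3),np.uint8);o[:,:600]=a;o[:228,600:]=b;cv2.imwrite('pics/m.png',o)
"
```

```text
t 12.9 tcp [ 0.4996 -0.0889  0.3068] op 0.014013211480150896 F [-0.1 -0.  -1.2]
shift [-0.0011 -0.0009  0.0023] turn [ 0.0018 -0.002  -0.0014]
```

View pics/m.png

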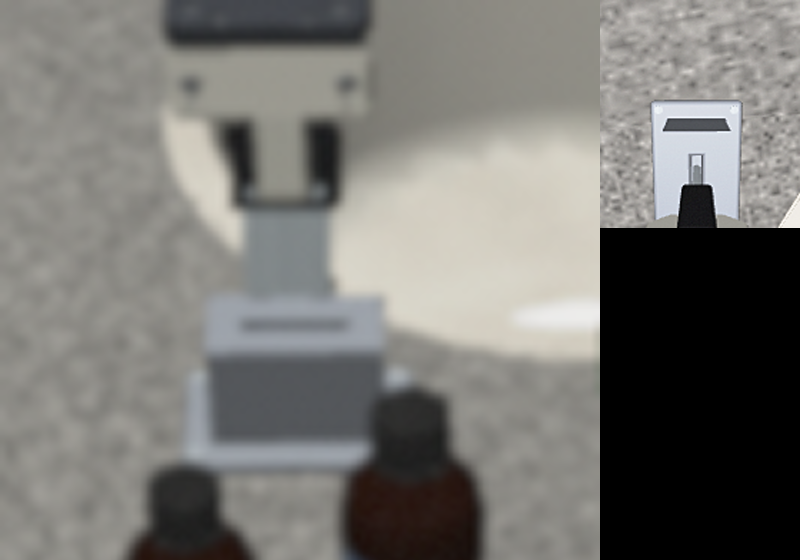

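The blade hangs over the slot: lower edge at crop (288,297), slot (295,325), with a gap between. I'll make a small correction and a ray check.

carry_out(targets=[{"hand": 0,"x": -0.001,"y": -0.001,"z": 0.002,"ax": 0.001,"ay": -0.001,"az": 0},{"hand": 0,"x": -0.001,"y": -0.001,"z": 0.002,"ax": 0.001,"ay": -0.001,"az": 0},{"hand": 0,"x": -0.001,"y": -0.001,"z": 0.002,"ax": 0.001,"ay": -0.001,"az": 0},{"hand": 0,"x": -0.001,"y": -0.001,"z": 0.002,"ax": 0.001,"ay": -0.001,"az": 0}])

```text
t: 13.45
tool_pos: [0.5002, -0.0901, 0.3042]
orientation: [-0.279, -3.127, -0.002]
force: [0.3, 0.8, -1.0]
opening: 0.0137
gripper_force: 30.0
```

```bash
python3 -c "
from h import *
p=camera_params('side')
print('slot',ray(p,240+295/6,90+325/6,.055),'tip',ray(p,240+288/6,90+297/6,.068))
go(.5005,-.09,.3045,-10.1)
z=np.load('top0.npz')
im,d=read_camera('top');p=camera_params('top');C=cloud(p,d)
for n,(a,b,c,e) in dict(a=(294,232,322,260),b=(288,195,318,224),c=(294,155,318,182)).items():
    k=C[b:e,a:c].reshape(-1,3);k=k[(k[:,2]<.13)];k=k[k[:,2]>np.percentile(k[:,2],99)-.012];print(n,cv2.minAreaRect(k[:,:2].astype(np.float32)*1000)[0])
"
```

```text
slot [ 0.50307549 -0.09232555  0.055     ] tip [ 0.50095899 -0.09065328  0.068     ]
t 13.45 tcp [ 0.5002 -0.0901  0.3042] op 0.013703650950653862 F [ 0.3  0.8 -1. ]
shift [-0.0003  0.0001 -0.0003] turn [ 0.0009 -0.0021 -0.0016]
a (436.1427307128906, -252.78961181640625)
b (519.6363525390625, -239.41136169433594)
c (621.3301391601562, -241.28729248046875)
```

```bash
python3 -c "
from h import *
print(robot.close_job())"
```

```text
the job is handed in; nothing more can be done
None
```

The job is handed in: the gauge went fully into the mould's gap (12 N up at the expected seated height), came back over the bottles, which have not moved, and is held upright in line with the stand's slot, its tip about 1 cm above the top.

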